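# Put the darning mushrooms away in their case

### The arm

A 6-joint arm with a two-finger parallel gripper is mounted at the origin on the work surface. World frame = base frame: x ahead of the robot, y to its left, z up, the work surface at z = 0. Lengths are in m, angles in rad, forces in N, time in s.
With the tool pointing down it reaches from about 0.375 to 0.925 m from the base axis. Payload 5.7 kg.
Tool frame: the origin (TCP) lies on the centre line of the jaws, within the pads' length; the fingertips stand 22 mm ahead of it and the grasp point (between the pads) lies 3 mm ahead of it; z points along the fingers, y is the direction in which the jaws open and shut (so a half turn about z gives the same grasp; the last joint's range is limited). The gripper opens to 88 mm and grips with 3 to 60 N. Pads are 20 mm wide; open, the fingers measure 115 mm over their backs; the gripper's body (75 mm by 178 mm) begins 61 mm behind the grasp point.
Start: joints at [1.217, 0.359, 1.51, -0, 1.272, -0.115], TCP at [0.142, 0.583, 0.245] pointing down, gripper open.
Joint ranges: [-2.97, 2.97], [-1.01, 2.36], [0.21, 2.38], [-0.96, 4.11], [0.2, 2.71], [-2.98, 2.98]. Speed limits (rad/s): [2.39, 2.39, 3.14, 3.14, 3.14, 3.14].

### API

Orientations are given as [roll, pitch, yaw] about the fixed x, y, z axes, in that order (R = Rz(yaw) Ry(pitch) Rx(roll)).
In Python, from cell import * gives the robot as it stands. The module is installed in compiled form; this text tells all that it offers.
- The arm moves only by the tool arm_command, never from a script. Its argument "targets" is a list of rows, each a list of 3 entries, a list of its own where there are three numbers: the shift along the tool's x, y, z in cm, then the turn, a rotation vector about the tool's x, y, z in degrees, then the gripper's target within -1 to 1 (fully open at 1, half-way at 0, shut at -1). A call has 1 to 10 rows; each row is the pose to reach, as a shift and turn from the pose commanded when the call began, along the tool's axes at that moment; what a row does not reach only later rows make up. A row lasts 1/8 s, in which the tool goes at most 62.5 mm and 10.7 degrees, less where a joint would pass 70% of its speed; a pose out of reach is approached as far as the arm can. A call with a gripper value outside its range is refused whole. The fingers move at their own pace and stop on an object; "newtons" is the grip in N (left out, the last holds). Time passes only in rows, so rows that repeat a pose let the fingers close. It gives the time, the measured TCP pose, the force and the opening at its end, in the units of the state.
- read_state(): the state, without advancing time (a new reading comes with each control period).
- camera(name): name is "scene" or "top" or "wrist"; returns a dict with "img" (384x512x3 uint8, red, green, blue), "z_map" (384x512 float32, m along the optical axis (not along the pixel's ray), 0 where there is no reading), "fx", "fy", "cx", "cy" (pixels), "world_from_camera" (4x4, takes a point from camera to world coordinates); the wrist camera has in their place "tool_from_camera" (4x4, takes a point from camera to tool coordinates, whose origin is the TCP and whose axes are the flange's). Camera axes: x right, y down, z forward; pixel columns grow to the right and rows downward; lengths in m; the calibration is good to about 2 mm. A picture is of the moment at which its call begins: read the wrist's pose just before it.
- job_done(): hands the job in, once; it reports no verdict.
The state is a dict: "t": time; "joints": joint angles; "qd": joint speeds; "tau": joint torques, N m; "position": TCP position; "ee_rot": TCP orientation; "wrist_force": force on the tool from outside, world axes, zero at the start; "wrist_torque": the same for the moment, N m; "grip_width": finger opening in m.
Only numpy, scipy, OpenCV 4.12 (cv2) and the standard library are available. Lean on these libraries where they do the work, as an engineer would, in place of code of your own. Each camera call takes 0.05 s, during which the arm holds its last target. There are 200 camera calls.

### The job

Put every darning mushroom on the table away in the open wooden case, stalk up, each with its dome seated in a dished cup of its own. Then push the lid past upright and let go of it, so that it falls shut by its own weight, and swing the steel clamp arm fully down onto the shut lid. Leave the yarn cone, the pin tin and the tape measure where they are.

Things in the scene. Friction and masses are not known exactly. Their poses are not given: they have to be found in the camera images.
- case: Open wooden case, fixed to the table, 258 mm along its x, 170 mm along its y, walls 60 mm high and 7 mm thick. Origin: centre of its underside; x along the long side, y towards the lid's hinge, z up. Inside are six dished cups in two rows of three. Lid hinged on the rim of the +y side, clamp outside the middle of the -y side.
- cup0 (a point): Dished cup in the case's floor: mouth 59 mm across, 40-degree sloping sides. The point is where the origin (foot) of a seated mushroom lies: on the cup's axis, 10 mm above the table, 12.5 mm below the cup's mouth. Axes as the case; case frame x -72, y 36 mm.
- cup1 (a point): Dished cup in the case's floor: mouth 59 mm across, 40-degree sloping sides. The point is where the origin (foot) of a seated mushroom lies: on the cup's axis, 10 mm above the table, 12.5 mm below the cup's mouth. Axes as the case; case frame x 0, y 36 mm.
- cup2 (a point): Dished cup in the case's floor: mouth 59 mm across, 40-degree sloping sides. The point is where the origin (foot) of a seated mushroom lies: on the cup's axis, 10 mm above the table, 12.5 mm below the cup's mouth. Axes as the case; case frame x 72, y 36 mm.
- cup3 (a point): Dished cup in the case's floor: mouth 59 mm across, 40-degree sloping sides. The point is where the origin (foot) of a seated mushroom lies: on the cup's axis, 10 mm above the table, 12.5 mm below the cup's mouth. Axes as the case; case frame x -72, y -36 mm.
- cup4 (a point): Dished cup in the case's floor: mouth 59 mm across, 40-degree sloping sides. The point is where the origin (foot) of a seated mushroom lies: on the cup's axis, 10 mm above the table, 12.5 mm below the cup's mouth. Axes as the case; case frame x 0, y -36 mm.
- cup5 (a point): Dished cup in the case's floor: mouth 59 mm across, 40-degree sloping sides. The point is where the origin (foot) of a seated mushroom lies: on the cup's axis, 10 mm above the table, 12.5 mm below the cup's mouth. Axes as the case; case frame x 72, y -36 mm.
- lid (a joint): Lid angle in rad: 0 shut, 1.95 fully open, where it rests leaning back past upright against its stop. The hinge line runs along the case's x through point lid_hinge. Its centre of gravity passes over the hinge at about 1.2 rad: pushed below 1.05 it falls shut by itself in about a second, let go above 1.4 it falls back open. A push of 3 N near its free edge moves it.
- lid_hinge (a point): Middle of the lid's hinge line, 60 mm up, on the case's +y rim. Its axes turn with the lid: the case's when shut. The lid is a shallow wooden tray, upside down when shut: 258 mm long, from the hinge to y -170 mm, 45 mm deep, walls 6 mm, 0.45 kg; shut, its top is 105 mm and its inside 99 mm above the table; open, its outer face looks to the case's +y, its highest edge 220 mm up.
- lid_edge (a point): Middle of the outer corner of the lid's free edge (lid frame 0, -170, 45 mm): when the lid is open, the point furthest out from the case, about 200 mm above the table; push here, from the outside towards the case's -y.
- clamp (a joint): Clamp arm angle in rad: 0 down, level over the shut lid; about 2 open, leaning outwards from the case. The hinge line runs along the case's x through point clamp_hinge. Friction holds it wherever it is left; a push of 2 to 3 N near its tip moves it. It does not bind on the lid: a rubber pad just meets the lid's top at 0.
- clamp_hinge (a point): Middle of the clamp arm's hinge line, 112.5 mm above the table, 12 mm outside the middle of the case's -y side.
- clamp_tip (a point): Tip of the clamp arm, a steel bar 20 mm wide and 8 mm thick; 62 mm from the hinge along the bar's middle. When down it points to the case's +y.
- mushroom0: Beech darning mushroom, or absent (None). A dome like half a ball (radius 32 mm, 34 mm high, flat foot 22 mm across) below, a round stalk 18 mm thick above; 80 mm high in all, about 170 g. Origin: middle of the foot; z along the stalk. Its foot is weighted, so it rights itself when tipped. Seated in a cup its top is 90 mm above the table.
- mushroom1: Beech darning mushroom, or absent (None). A dome like half a ball (radius 32 mm, 34 mm high, flat foot 22 mm across) below, a round stalk 18 mm thick above; 80 mm high in all, about 170 g. Origin: middle of the foot; z along the stalk. Its foot is weighted, so it rights itself when tipped. Seated in a cup its top is 90 mm above the table.
- mushroom2: Beech darning mushroom, or absent (None). A dome like half a ball (radius 32 mm, 34 mm high, flat foot 22 mm across) below, a round stalk 18 mm thick above; 80 mm high in all, about 170 g. Origin: middle of the foot; z along the stalk. Its foot is weighted, so it rights itself when tipped. Seated in a cup its top is 90 mm above the table.
- mushroom3: Beech darning mushroom, or absent (None). A dome like half a ball (radius 32 mm, 34 mm high, flat foot 22 mm across) below, a round stalk 18 mm thick above; 80 mm high in all, about 170 g. Origin: middle of the foot; z along the stalk. Its foot is weighted, so it rights itself when tipped. Seated in a cup its top is 90 mm above the table.
- mushroom4: Beech darning mushroom, or absent (None). A dome like half a ball (radius 32 mm, 34 mm high, flat foot 22 mm across) below, a round stalk 18 mm thick above; 80 mm high in all, about 170 g. Origin: middle of the foot; z along the stalk. Its foot is weighted, so it rights itself when tipped. Seated in a cup its top is 90 mm above the table.
- mushroom5: Beech darning mushroom, or absent (None). A dome like half a ball (radius 32 mm, 34 mm high, flat foot 22 mm across) below, a round stalk 18 mm thick above; 80 mm high in all, about 170 g. Origin: middle of the foot; z along the stalk. Its foot is weighted, so it rights itself when tipped. Seated in a cup its top is 90 mm above the table.
- yarn_cone: Bystander: a standing cone of brown yarn, 100 mm across the base, 120 mm high. Origin: centre of its base.
- pin_tin: Bystander: round metal tin, 68 mm across, 32 mm high. Origin: centre of its underside.
- tape: Bystander: round white tape measure, 52 mm across, 20 mm high. Origin: centre of its underside.
Not all that is in view belongs to the job. Leave any purple or red look-alike of the mushroom2 alone.

How it is judged:
By the outcome, as a careful person would: the job done as asked, in the order asked, and still so for the second after the job is handed in, with the robot touching nothing.
Of mushroom0, mushroom1, mushroom2, mushroom3, mushroom4, mushroom5 only 4 to 6 are there at a start; the rules pass over those that are not, and their reading is None.
At some moment in a run one of mushroom0, mushroom1, mushroom2, mushroom3, mushroom4, mushroom5 may be knocked a few centimetres aside while the robot is not near it.
Once in a run the grip may slacken for a moment while it holds something.
It also fails if it takes over 210 s, if anything falls off the work surface, if the arm or the gripper's body presses on something with over 40 N, if the wrist force passes 120 N, or if a joint passes its speed limit or range.

## Working session

There is one attempt and no reset: what is moved stays moved. The work goes in short steps, Python scripts to look and compute and a tool call to move; the robot and the scene stay as the last step left them, time stands still between calls to the robot, and variables do not carry over. Pictures are saved under pics/ and viewed, about 12 in all and at most 16, crops included, and the job is handed in when it is done.

Besides the shell and the picture viewer there is one more tool, called after "Call:" as name(argument=value, ...), one argument or row to a line, values as JSON. arm_command: Moves the arm, as the interface text tells. Its arguments: {"type":"object","properties":{"targets":{"type":"array"},"newtons":{"type":"number"}},"required":["targets"]}

```bash
mkdir -p pics; cat > h.py <<'E'
from cell import *
import numpy as np, cv2
from scipy.spatial.transform import Rotation as R
def snap(n,fn=None):
    s=read_state(); c=camera(n)
    if fn: cv2.imwrite('pics/'+fn,c['img'][:,:,::-1])
    if n=='wrist':
        T=np.eye(4); T[:3,:3]=rot(s); T[:3,3]=s['position']
        c['W']=T@c['tool_from_camera']
    else: c['W']=c['world_from_camera']
    return c
def rot(s):
    e=np.array(s['ee_rot'])
    return e if e.shape==(3,3) else R.from_euler('xyz',e).as_matrix()
def cloud(c):
    v,u=np.indices(c['z_map'].shape); z=c['z_map']
    P=np.stack([(u-c['cx'])/c['fx']*z,(v-c['cy'])/c['fy']*z,z],-1)
    P=P@c['W'][:3,:3].T+c['W'][:3,3]; P[z==0]=np.nan
    return P
E
python3 - <<'E'
from h import *
s=read_state();print({k:np.round(v,3).tolist() for k,v in s.items()})
for n in('scene','top'):
    c=snap(n,n+'0.png');print(n,np.round(c['W'],2).tolist(),c['fx'])
    np.savez(n+'0.npz',img=c['img'],P=cloud(c))
E
```

```text
{'t': 0.0, 'joints': [1.217, 0.359, 1.511, -0.0, 1.273, -0.115], 'qd': [-0.001, 0.001, 0.0, 0.0, 0.0, -0.0], 'tau': [0.001, -51.539, -27.072, 0.067, 0.036, -0.0], 'position': [0.142, 0.582, 0.244], 'ee_rot': [-3.14, -0.0, 2.903], 'wrist_force': [-0.409, 0.413, -0.425], 'wrist_torque': [0.023, -0.055, 0.011], 'grip_width': 0.088}
scene [[-0.69, 0.53, -0.49, 0.98], [0.72, 0.5, -0.47, 0.31], [-0.0, -0.68, -0.73, 0.76], [0.0, 0.0, 0.0, 1.0]] 355.59710028518003
top [[0.02, -0.98, 0.19, 0.36], [-1.0, -0.02, 0.0, -0.09], [0.0, -0.19, -0.98, 1.04], [0.0, 0.0, 0.0, 1.0]] 414.12828391907095
```

View pics/top0.png

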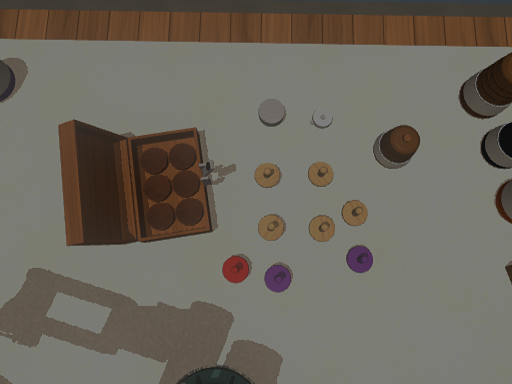

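View pics/scene0.png

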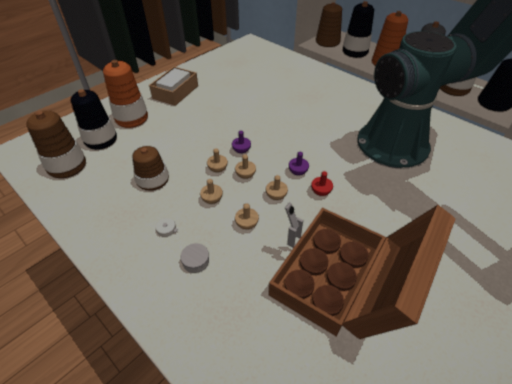

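The top view shows the case at about (170,185), with its lid open to the left and the clamp at (207,167). There are five beech mushrooms, at (267,175), (320,174), (271,227), (322,228) and (355,212). The red one at (236,269) and the purple ones at (278,278) and (360,258) are decoys. The scene view agrees.

```bash
cat >> h.py <<'E'
def mush(c,P=None):
    "tan blobs -> stalk top centre xy (median of points 72-95mm high), dome centre"
    P=cloud(c) if P is None else P
    hsv=cv2.cvtColor(c['img'],cv2.COLOR_RGB2HSV)
    m=cv2.inRange(hsv,(8,70,100),(25,200,255))
    n,l,st,ce=cv2.connectedComponentsWithStats(m)
    out=[]
    for i in range(1,n):
        if st[i,4]<150: continue
        Q=P[l==i]; Q=Q[~np.isnan(Q).any(1)]
        t=Q[Q[:,2]>Q[:,2].max()-.006]
        d=Q[(Q[:,2]<np.nanmax(Q[:,2])-.035)]
        out.append((ce[i].round(),st[i,4],t.mean(0).round(3),len(t),(d[:,:2].min(0)/2+d[:,:2].max(0)/2).round(3)if len(d) else None))
    return out
E
python3 - <<'E'
from h import *
for n in('top','scene'):
    d=np.load(n+'0.npz');c={'img':d['img']};P=d['P']
    print(n,'table z',np.nanmedian(P[...,2]).round(4))
    for o in mush(c,P): print(*o)
d=np.load('top0.npz');P=d['P'];img=d['img']
hsv=cv2.cvtColor(img,cv2.COLOR_RGB2HSV)
v,u=np.indices(u.shape if 0 else P.shape[:2])
print('hsv case',hsv[133,170],hsv[175,267])
m=(u>120)&(u<225)&(v>115)&(v<250)&(abs(P[...,2]-.06)<.006)
n,l,st,ce=cv2.connectedComponentsWithStats(m.astype('uint8'))
i=1+st[1:,4].argmax()
Q=P[m][:,:2]
r=cv2.minAreaRect((P[l==i][:,:2]*1000).astype('float32'));print('rim',r,cv2.boxPoints(r),st[i])
cl=(u>198)&(u<245)&(v>145)&(v<200)&(P[...,2]>.07)
print('clamp',len(P[cl]),P[cl].min(0),P[cl].max(0),P[cl].mean(0))
ld=(u>50)&(u<140)&(v>110)&(v<250)&(P[...,2]>.19)
r=cv2.minAreaRect((P[ld][:,:2]*1000).astype('float32'));print('lid',r,cv2.boxPoints(r),np.nanmax(P[ld][:,2]))
E
```

```text
top table z 0.0005
[34. 25.] 600 [0.955 0.546 0.001] 3 [1.461 0.989]
[114.  26.] 260 [ 1.456  0.603 -0.738] 16 None
[154.  27.] 749 [0.955 0.201 0.   ] 5 [1.461 0.418]
[180.  27.] 370 [ 1.456  0.295 -0.737] 15 None
[208.  27.] 356 [ 0.955  0.033 -0.001] 1 [1.464 0.161]
[223.  27.] 276 [ 1.453  0.089 -0.737] 19 None
[276.  28.] 774 [ 1.463 -0.166 -0.737] 38 None
[358.  30.] 283 [ 1.46  -0.553 -0.739] 20 None
[399.  31.] 737 [ 0.955 -0.485 -0.001] 5 [ 1.461 -0.747]
[425.  30.] 371 [ 1.423 -0.864 -0.736] 13 None
[453.  30.] 330 [ 1.467 -0.998 -0.74 ] 34 None
[468.  30.] 282 [ 0.955 -0.664  0.   ] 2 [ 1.46  -1.072]
[266. 175.] 419 [ 0.577 -0.111  0.081] 27 [ 0.581 -0.113]
[320. 173.] 422 [ 0.582 -0.246  0.08 ] 33 [ 0.583 -0.247]
[202. 219.] 185 [0.464 0.038 0.061] 76 [0.461 0.054]
[355. 213.] 450 [ 0.484 -0.328  0.08 ] 34 [ 0.488 -0.335]
[270. 228.] 463 [ 0.446 -0.122  0.081] 32 [ 0.446 -0.123]
[322. 228.] 472 [ 0.445 -0.247  0.081] 24 [ 0.447 -0.251]
scene table z -0.0022
[173.  61.] 986 [ 0.292 -0.838  0.057] 22 [-0.485 -1.691]
[116.  69.] 293 [ 0.534 -0.75   0.215] 2 [ 0.27  -1.335]
[
[... 462 characters left out ...]
26. 264.] 2721 [0.536 0.28  0.214] 725 [0.227 0.27 ]
[342. 274.] 1738 [0.542 0.216 0.062] 443 [0.509 0.11 ]
hsv case [ 12 143  89] [17 80 64]
rim ((544.8126831054688, 146.31948852539062), (259.599609375, 210.02044677734375), 9.87834358215332) [[398.92206  227.50482 ]
 [434.95245   20.598087]
 [690.7033    65.134155]
 [654.6729   272.0409  ]] [ 121  127   89  115 2091]
clamp 213 [0.54335801 0.00585599 0.07120584] [0.58303639 0.04486988 0.17387756] [0.56111572 0.02578356 0.13165383]
lid ((519.10400390625, 288.147705078125), (258.9256591796875, 53.510162353515625), 9.642528533935547) [[386.9887  292.8397 ]
 [395.95172 240.08553]
 [651.2193  283.45572]
 [642.2563  336.2099 ]] 0.22244996159010266
```

```bash
cat >> h.py <<'E'
YAW=np.radians(9.75); C=np.array([.5475,.127])
A=np.array([[np.cos(YAW),np.sin(YAW)],[-np.sin(YAW),np.cos(YAW)]])
def case(p): return A@(np.asarray(p)[:2]-C)
def world(q): return A.T@np.asarray(q)+C
CUP=[(-.072,.036),(0,.036),(.072,.036),(-.072,-.036),(0,-.036),(.072,-.036)]
def go(x,y,z):
    s=read_state(); Rm=rot(s); d=Rm.T@(np.array([x,y,z])-s['position'])
    Rt=R.from_euler('xyz',[np.pi,0,np.pi/2+YAW]).as_matrix()
    print('shift cm',(d*100).round(2),'turn',np.degrees(R.from_matrix(Rm.T@Rt).as_rotvec()).round(1))
E
python3 - <<'E'
from h import *
for p in [(.577,-.111),(.582,-.246),(.484,-.328),(.446,-.122),(.445,-.247)]: print(p,'case cm',(case(p)*100).round(1))
for i,q in enumerate(CUP): print(i,world(q).round(3))
go(.577,-.111,.30)
E
```

```text
(0.577, -0.111) case cm [ -1.1 -24. ]
(0.582, -0.246) case cm [ -2.9 -37.3]
(0.484, -0.328) case cm [-14.  -43.8]
(0.446, -0.122) case cm [-14.2 -22.8]
(0.445, -0.247) case cm [-16.4 -35.1]
0 [0.47 0.15]
1 [0.541 0.162]
2 [0.612 0.175]
3 [0.483 0.079]
4 [0.554 0.092]
5 [0.625 0.104]
shift cm [-58.69 -57.09  -5.53] turn [-0.1  0.  66.6]
```

Call:
arm_command(
  targets=[
    [[0, 0, -6], [0, 0, 0], 1],
    [[0, 0, -9], [0, 0, 10], 1],
    [[-58.7, -57.1, -8], [0, 0, 66.6], 1],
    [[-58.7, -57.1, -8], [0, 0, 66.6], 1],
    [[-58.7, -57.1, -8], [0, 0, 66.6], 1],
    [[-58.7, -57.1, -8], [0, 0, 66.6], 1],
    [[-58.7, -57.1, -8], [0, 0, 66.6], 1],
    [[-58.7, -57.1, -8], [0, 0, 66.6], 1],
    [[-58.7, -57.1, -8], [0, 0, 66.6], 1],
    [[-58.7, -57.1, -8], [0, 0, 66.6], 1],
  ],
)

```text
t: 1.35
position: [0.4082, 0.1576, 0.3285]
ee_rot: [3.141, -0.0, 1.74]
wrist_force: [1.1, 1.3, -0.0]
grip_width: 0.0881
```

```bash
python3 - <<'E'
from h import *
go(.577,-.111,.22)
E
```

```text
shift cm [-29.32  12.1   10.85] turn [ 0. -0. -0.]
```

Call:
arm_command(
  targets=[
    [[-29.3, 12.1, 0], [0, 0, 0], 1],
    [[-29.3, 12.1, 0], [0, 0, 0], 1],
    [[-29.3, 12.1, 0], [0, 0, 0], 1],
    [[-29.3, 12.1, 10.8], [0, 0, 0], 1],
    [[-29.3, 12.1, 10.8], [0, 0, 0], 1],
    [[-29.3, 12.1, 10.8], [0, 0, 0], 1],
    [[-29.3, 12.1, 10.8], [0, 0, 0], 1],
    [[-29.3, 12.1, 10.8], [0, 0, 0], 1],
  ],
)

```text
t: 2.35
position: [0.576, -0.1083, 0.2208]
ee_rot: [-3.141, -0.001, 1.74]
wrist_force: [-0.3, -0.1, 0.1]
grip_width: 0.0878
```

```bash
python3 - <<'E'
from h import *
c=snap('wrist','w1.png'); print(c['tool_from_camera'].round(3).tolist())
for o in mush(c): print(*o)
for o in mush(snap('top')): 
    if o[2][2]>.07: print('top',*o)
go(.577,-.111,.065)
E
```

```text
[[-0.0, -0.965, -0.262, 0.072], [1.0, -0.0, -0.0, -0.0], [0.0, -0.262, 0.965, -0.14], [0.0, 0.0, 0.0, 1.0]]
[267.  17.] 7049 [0.581 0.037 0.119] 4 [0.556 0.069]
[151. 171.] 1816 [ 0.445 -0.123  0.079] 208 [ 0.437 -0.129]
[257. 180.] 1937 [ 0.575 -0.112  0.079] 204 [ 0.577 -0.118]
[133. 249.] 357 [ 0.518 -0.106  0.256] 3 [ 0.432 -0.237]
[244. 264.] 656 [ 0.577 -0.23   0.034] 591 None
[426. 288.] 290 [ 0.615 -0.074  0.299] 246 None
[ 88. 294.] 193 [ 0.527 -0.09   0.299] 193 None
[169. 319.] 1086 [ 0.55  -0.089  0.312] 9 [ 0.49  -0.259]
top [ 70. 183.] 2059 [0.519 0.277 0.218] 422 [0.72  0.413]
top [404. 140.] 546 [ 0.651 -0.436  0.12 ] 36 None
top [320. 174.] 457 [ 0.582 -0.246  0.08 ] 34 [ 0.585 -0.246]
top [354. 213.] 506 [ 0.485 -0.328  0.08 ] 39 [ 0.488 -0.333]
top [322. 228.] 522 [ 0.445 -0.247  0.079] 43 [ 0.449 -0.251]
shift cm [-3.100e-01 -1.000e-02  1.568e+01] turn [0.1 0.  0. ]
```

View pics/w1.png

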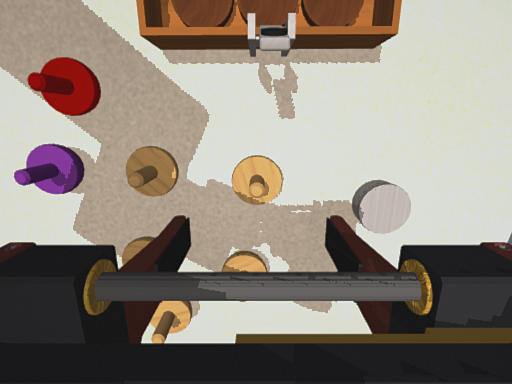

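The wrist view shows the target mushroom centred between the fingers at (257,180). The two cameras agree to within about 2 mm.

Call:
arm_command(
  targets=[
    [[-0.3, 0, 6], [0, 0, 0], 1],
    [[-0.3, 0, 12], [0, 0, 0], 1],
    [[-0.3, 0, 15.5], [0, 0, 0], 1],
    [[-0.3, 0, 15.5], [0, 0, 0], 1],
    [[-0.3, 0, 15.5], [0, 0, 0], -1],
    [[-0.3, 0, 15.5], [0, 0, 0], -1],
    [[-0.3, 0, 15.5], [0, 0, 0], -1],
    [[-0.3, 0, 15.5], [0, 0, 0], -1],
    [[-0.3, 0, 15.5], [0, 0, 0], -1],
  ],
  newtons=30,
)

```text
t: 3.58
position: [0.577, -0.112, 0.0658]
ee_rot: [3.141, 0.0, 1.74]
wrist_force: [0.3, -0.1, -0.8]
grip_width: 0.0414
```

Call:
arm_command(
  targets=[
    [[0, 0, 0], [0, 0, 0], -1],
    [[0, 0, 0], [0, 0, 0], -1],
    [[0, 0, 0], [0, 0, 0], -1],
    [[0, 0, 0], [0, 0, 0], -1],
    [[0, 0, -4], [0, 0, 0], -1],
    [[0, 0, -10], [0, 0, 0], -1],
    [[0, 0, -16], [0, 0, 0], -1],
    [[0, 0, -21], [0, 0, 0], -1],
    [[0, 0, -21], [0, 0, 0], -1],
  ],
)

```text
t: 4.7
position: [0.5795, -0.1126, 0.2802]
ee_rot: [3.134, 0.004, 1.74]
wrist_force: [0.6, -0.6, -1.6]
grip_width: 0.0174
```

```bash
python3 - <<'E'
from h import *
go(*world(CUP[1]),.28)
c=snap('wrist','w2.png')
E
```

```text
shift cm [27.75  0.89 -0.09] turn [ 0.5  0.2 -0. ]
```

View pics/w2.png

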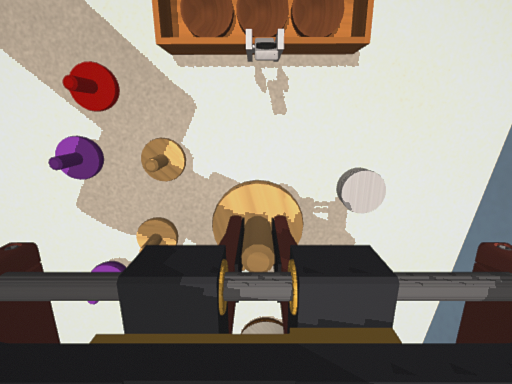

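The picture shows the mushroom held upright between the fingers at (258,220).

Call:
arm_command(
  targets=[
    [[6, 0.9, 0], [0, 0, 0], -1],
    [[12, 0.9, 0], [0, 0, 0], -1],
    [[18, 0.9, 0], [0, 0, 0], -1],
    [[24, 0.9, 0], [0, 0, 0], -1],
    [[27.8, 0.9, 0], [0, 0, 0], -1],
    [[27.8, 0.9, 6], [0, 0, 0], -1],
    [[27.8, 0.9, 10], [0, 0, 0], -1],
    [[27.8, 0.9, 10], [0, 0, 0], -1],
    [[27.8, 0.9, 10], [0, 0, 0], -1],
  ],
)

```text
t: 5.88
position: [0.539, 0.1636, 0.1756]
ee_rot: [-3.141, 0.0, 1.74]
wrist_force: [0.1, -0.8, -0.7]
grip_width: 0.0174
```

```bash
python3 - <<'E'
from h import *
for n in('wrist','scene'):
    c=snap(n,n+'3.png');P=cloud(c)
    L=(P[...,:2]-C)@A.T
    k=abs(P[...,2]-.06)<.003
    for nm,m in (('x+',k&(L[...,0]>.11)&(L[...,0]<.14)&(abs(L[...,1])<.06)),('x-',k&(L[...,0]<-.11)&(L[...,0]>-.14)&(abs(L[...,1])<.06)),('y-',k&(L[...,1]<-.07)&(L[...,1]>-.095)&(abs(L[...,0])<.1)&(abs(L[...,0])>.03))):
        if m.sum()>20:
            q=L[m]; print(n,nm,m.sum(),np.percentile(q,[3,50,97],axis=0).round(4).tolist())
go(*world(CUP[1]),.077)
E
```

```text
wrist x+ 691 [[0.1196, -0.0262], [0.123, 0.0187], [0.1268, 0.0574]]
wrist x- 678 [[-0.1308, -0.0232], [-0.127, 0.0199], [-0.1236, 0.0576]]
scene x+ 154 [[0.1232, -0.0541], [0.1268, 0.0056], [0.1303, 0.0573]]
scene y- 123 [[-0.0906, -0.0858], [0.0402, -0.0822], [0.0942, -0.0787]]
shift cm [-0.14  0.08 10.  ] turn [ 0.2  0.  -0.1]
```

View pics/wrist3.png

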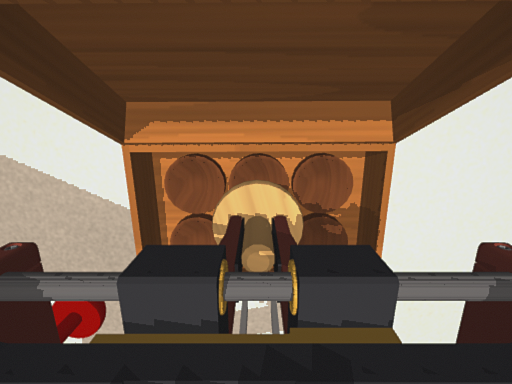

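The wrist view shows the held dome over the cups at (258,215), with the case walls where expected. I'll lower it and release.

Call:
arm_command(
  targets=[
    [[-0.1, 0, 5], [0, 0, 0], -1],
    [[-0.1, 0, 9], [0, 0, 0], -1],
    [[-0.1, 0, 9.8], [0, 0, 0], -1],
    [[-0.1, 0, 9.8], [0, 0, 0], -1],
    [[-0.1, 0, 9.8], [0, 0, 0], -0.2],
    [[-0.1, 0, 9.8], [0, 0, 0], -0.2],
    [[-0.1, 0, 9.8], [0, 0, 0], -0.2],
    [[-0.1, 0, 4], [0, 0, 0], -0.2],
    [[-0.1, 0, -2], [0, 0, 0], -0.2],
    [[-0.1, 0, -8], [0, 0, 0], 0.2],
  ],
)

```text
t: 7.22
position: [0.5387, 0.1626, 0.2577]
ee_rot: [3.141, 0.0, 1.74]
wrist_force: [1.0, 0.2, -0.1]
grip_width: 0.042
```

```bash
python3 - <<'E'
from h import *
for n in('wrist','top'):
  for o in mush(snap(n,n+'4.png')):
    if .07<o[2][2]<.1: print(n,*o,'case',(case(o[2])*1000).round())
go(.582,-.246,.25)
E
```

```text
wrist [256. 161.] 20585 [0.538 0.165 0.089] 175 [0.549 0.146] case [-3. 39.]
top [320. 174.] 439 [ 0.581 -0.246  0.08 ] 37 [ 0.583 -0.246] case [ -30. -373.]
top [154. 186.] 427 [0.539 0.164 0.091] 19 [0.548 0.167] case [-2. 38.]
top [355. 213.] 469 [ 0.484 -0.329  0.08 ] 36 [ 0.488 -0.333] case [-140. -439.]
top [271. 227.] 421 [ 0.446 -0.124  0.081] 28 [ 0.448 -0.123] case [-143. -230.]
top [321. 228.] 487 [ 0.445 -0.247  0.08 ] 38 [ 0.447 -0.251] case [-164. -351.]
shift cm [-41.02  -3.11   1.27] turn [ 0.8  0.  -0. ]
```

The first mushroom is seated, with its top at 90 mm. Its position shifts the case centre by about 2.5 mm, so I'll update that.

Call:
arm_command(
  targets=[
    [[-6, -0.5, 0], [0, 0, 0], 0.2],
    [[-12, -1, 0], [0, 0, 0], 0.5],
    [[-18, -1.5, 0], [0, 0, 0], 0.5],
    [[-24, -2, 0], [0, 0, 0], 0.5],
    [[-30, -2.5, 0], [0, 0, 0], 0.5],
    [[-36, -3.1, 0], [0, 0, 0], 0.5],
    [[-41, -3.1, 4], [0, 0, 0], 0.5],
    [[-41, -3.1, 9], [0, 0, 0], 0.5],
    [[-41, -3.1, 9], [0, 0, 0], 0.5],
  ],
)

```text
t: 8.45
position: [0.5742, -0.2455, 0.1613]
ee_rot: [-3.134, -0.006, 1.739]
wrist_force: [-0.7, -0.4, 0.5]
grip_width: 0.0657
```

```bash
sed -i 's/C=np.array(\[.5475,.127\])/C=np.array([.545,.129])/' h.py; python3 - <<'E'
from h import *
for o in mush(snap('wrist')):
    if .07<o[2][2]<.1: print(*o)
go(.582,-.246,.066)
E
```

```text
[139.  36.] 3775 [ 0.445 -0.124  0.079] 485 [ 0.433 -0.121]
[132. 170.] 2759 [ 0.445 -0.247  0.079] 330 [ 0.433 -0.254]
[264. 191.] 2721 [ 0.58  -0.246  0.079] 310 [ 0.583 -0.253]
shift cm [-0.15  0.62  9.8 ] turn [-0.2 -0.2 -0.1]
```

Call:
arm_command(
  targets=[
    [[0, 0.2, 5], [0, 0, 0], 0.3],
    [[0, 0.2, 9.6], [0, 0, 0], -0.2],
    [[0, 0.2, 9.6], [0, 0, 0], -1],
    [[0, 0.2, 9.6], [0, 0, 0], -1],
    [[0, 0.2, 9.6], [0, 0, 0], -1],
    [[0, 0.2, 9.6], [0, 0, 0], -1],
    [[0, 0.2, 9.6], [0, 0, 0], -1],
    [[0, 0.2, 9.6], [0, 0, 0], -1],
    [[0, 0.2, 9.6], [0, 0, 0], -1],
    [[0, 0.2, 9.6], [0, 0, 0], -1],
  ],
)

```text
t: 9.75
position: [0.5811, -0.2472, 0.0723]
ee_rot: [3.139, 0.003, 1.74]
wrist_force: [-0.1, 0.6, 8.3]
grip_width: 0.0173
```

Call:
arm_command(
  targets=[
    [[0, 0, -5], [0, 0, 0], -1],
    [[0, 0, -11], [0, 0, 0], -1],
    [[0, 0, -17], [0, 0, 0], -1],
    [[0, 0, -21], [0, 0, 0], -1],
    [[0, 0, -21], [0, 0, 0], -1],
    [[0, 0, -21], [0, 0, 0], -1],
  ],
)

```text
t: 10.5
position: [0.5789, -0.2459, 0.2788]
ee_rot: [-3.141, -0.001, 1.74]
wrist_force: [-0.4, -0.3, -2.0]
grip_width: 0.0173
```

```bash
python3 - <<'E'
from h import *
for i in range(6): print(world(CUP[i]).round(4))
go(*world(CUP[2]),.28)
E
```

```text
[0.4679 0.1523]
[0.5389 0.1645]
[0.6099 0.1767]
[0.4801 0.0813]
[0.5511 0.0935]
[0.6221 0.1057]
shift cm [41.13 10.19 -0.1 ] turn [-0.1 -0.  -0. ]
```

Call:
arm_command(
  targets=[
    [[6, 1.5, 0], [0, 0, 0], -1],
    [[12, 3, 0], [0, 0, 0], -1],
    [[18, 4.5, 0], [0, 0, 0], -1],
    [[24, 6, 0], [0, 0, 0], -1],
    [[30, 7.5, 0], [0, 0, 0], -1],
    [[36, 9, 0], [0, 0, 0], -1],
    [[41.1, 10.2, 0], [0, 0, 0], -1],
    [[41.1, 10.2, 6], [0, 0, 0], -1],
    [[41.1, 10.2, 12], [0, 0, 0], -1],
    [[41.1, 10.2, 16], [0, 0, 0], -1],
  ],
)

```text
t: 11.75
position: [0.607, 0.1757, 0.1141]
ee_rot: [-3.134, 0.0, 1.741]
wrist_force: [0.1, 0.0, -1.4]
grip_width: 0.0176
```

```bash
python3 - <<'E'
from h import *
c=snap('wrist','w5.png');P=cloud(c)
s=read_state();print(np.round(s['position'],4),s['grip_width'])
go(*world(CUP[2]),.084)
for o in mush(c): print(*o)
E
```

```text
[0.6043 0.175  0.1095] 0.017203096406033448
shift cm [0.07 0.62 2.54] turn [-0.9  0.  -0. ]
[180. 163.] 40200 [0.611 0.188 0.128] 3 [0.55  0.166]
[  7. 213.] 504 [0.416 0.144 0.06 ] 491 [0.356 0.099]
[129. 250.] 154 [0.493 0.107 0.022] 115 None
[221. 288.] 195 [0.593 0.201 0.192] 163 None
[293. 285.] 260 [0.612 0.204 0.192] 199 None
[ 75. 340.] 155 [0.564 0.189 0.202] 2 [0.467 0.031]
```

View pics/w5.png

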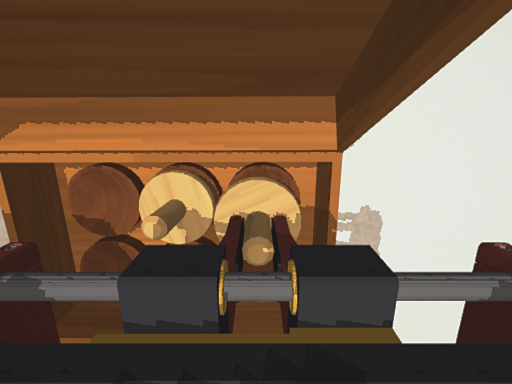

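The view shows the held mushroom next to the seated one, over cup2 at (258,205). The arm is still settling, so I'll lower it slowly.

Call:
arm_command(
  targets=[
    [[0, 0, 0], [0, 0, 0], -1],
    [[0, 0, 1], [0, 0, 0], -1],
    [[0, 0, 2], [0, 0, 0], -1],
    [[0, 0, 2], [0, 0, 0], -1],
    [[0, 0, 2], [0, 0, 0], -1],
  ],
)

```text
t: 12.42
position: [0.6111, 0.176, 0.1001]
ee_rot: [3.141, 0.0, 1.74]
wrist_force: [-0.1, 0.4, -1.4]
grip_width: 0.0174
```

```bash
python3 - <<'E'
from h import *
go(*world(CUP[2]),.083)
E
```

```text
shift cm [ 0.09 -0.11  1.71] turn [ 0.  0. -0.]
```

Call:
arm_command(
  targets=[
    [[0, -0.1, 1], [0, 0, 0], -1],
    [[0, -0.1, 1.7], [0, 0, 0], -1],
    [[0, -0.1, 1.7], [0, 0, 0], -1],
    [[0, -0.1, 1.7], [0, 0, 0], -1],
  ],
)

```text
t: 12.92
position: [0.6105, 0.1756, 0.0825]
ee_rot: [3.14, 0.0, 1.74]
wrist_force: [2.1, -0.4, -1.1]
grip_width: 0.0171
```

Call:
arm_command(
  targets=[
    [[0, 0, 0], [0, 0, 0], -0.2],
    [[0, 0, 0], [0, 0, 0], -0.2],
    [[0, 0, 0], [0, 0, 0], -0.2],
    [[0, 0, 0], [0, 0, 0], -0.2],
    [[0, 0, -5], [0, 0, 0], -0.2],
    [[0, 0, -11], [0, 0, 0], -0.1],
    [[0, 0, -17], [0, 0, 0], 0.5],
    [[0, 0, -17], [0, 0, 0], 0.5],
  ],
)

```text
t: 13.92
position: [0.6131, 0.1765, 0.2586]
ee_rot: [3.131, -0.0, 1.741]
wrist_force: [-0.3, -0.1, -1.5]
grip_width: 0.0558
```

```bash
python3 - <<'E'
from h import *
for n in('wrist','top'):
  for o in mush(snap(n,n+'6.png')):
    if .07<o[2][2]<.1: print(n,*o,'case',(case(o[2])*1000).round())
go(.4455,-.1235,.25)
E
```

```text
top [154. 155.] 540 [0.612 0.175 0.091] 29 [0.625 0.171] case [74. 34.]
top [154. 186.] 435 [0.54  0.164 0.091] 28 [0.548 0.167] case [ 1. 35.]
top [355. 213.] 470 [ 0.484 -0.328  0.08 ] 30 [ 0.488 -0.333] case [-138. -440.]
top [273. 223.] 225 [ 0.447 -0.124  0.08 ] 31 [ 0.453 -0.129] case [-139. -233.]
top [321. 228.] 488 [ 0.446 -0.248  0.08 ] 34 [ 0.447 -0.251] case [-161. -355.]
shift cm [-26.73 -21.25   0.28] turn [ 0.1  0.  -0. ]
```

Call:
arm_command(
  targets=[
    [[-6, -4.8, 0], [0, 0, 0], 0.5],
    [[-11, -8.8, 0], [0, 0, 0], 0.5],
    [[-16, -12.8, 0], [0, 0, 0], 0.5],
    [[-21, -16.8, 0], [0, 0, 0], 0.5],
    [[-26.8, -21.3, 0], [0, 0, 0], 0.5],
    [[-26.8, -21.3, 5], [0, 0, 0], 0.5],
    [[-26.8, -21.3, 9], [0, 0, 0], 0.5],
    [[-26.8, -21.3, 9], [0, 0, 0], 0.2],
    [[-26.8, -21.3, 9], [0, 0, 0], 0.2],
  ],
)

```text
t: 15.15
position: [0.4451, -0.124, 0.1626]
ee_rot: [-3.141, -0.001, 1.741]
wrist_force: [0.3, -0.4, 0.0]
grip_width: 0.0534
```

```bash
python3 - <<'E'
from h import *
for o in mush(snap('wrist')):
    if .07<o[2][2]<.1: print(*o)
go(.446,-.1235,.066)
E
```

```text
[257. 188.] 2837 [ 0.444 -0.123  0.079] 311 [ 0.446 -0.13 ]
[236. 319.] 209 [ 0.443 -0.246  0.079] 209 None
shift cm [0.07 0.02 9.73] turn [0. 0. 0.]
```

Call:
arm_command(
  targets=[
    [[0, 0, 5], [0, 0, 0], 0.2],
    [[0, 0, 9.7], [0, 0, 0], 0.2],
    [[0, 0, 9.7], [0, 0, 0], -1],
    [[0, 0, 9.7], [0, 0, 0], -1],
    [[0, 0, 9.7], [0, 0, 0], -1],
    [[0, 0, 9.7], [0, 0, 0], -1],
    [[0, 0, 9.7], [0, 0, 0], -1],
    [[0, 0, 9.7], [0, 0, 0], -1],
    [[0, 0, 9.7], [0, 0, 0], -1],
  ],
)

```text
t: 16.32
position: [0.4462, -0.1248, 0.0671]
ee_rot: [3.139, 0.002, 1.74]
wrist_force: [-0.5, 0.2, 9.3]
grip_width: 0.0172
```

Call:
arm_command(
  targets=[
    [[0, 0, -5], [0, 0, 0], -1],
    [[0, 0, -11], [0, 0, 0], -1],
    [[0, 0, -17], [0, 0, 0], -1],
    [[0, 0, -21.4], [0, 0, 0], -1],
    [[0, 0, -21.4], [0, 0, 0], -1],
    [[0, 0, -21.4], [0, 0, 0], -1],
  ],
)

```text
t: 17.08
position: [0.4443, -0.1239, 0.279]
ee_rot: [-3.141, -0.0, 1.74]
wrist_force: [-0.2, 0.1, -1.9]
grip_width: 0.0174
```

```bash
python3 - <<'E'
from h import *
go(*world(CUP[0]),.28)
E
```

```text
shift cm [26.83  6.99 -0.1 ] turn [-0. -0. -0.]
```

Gripped at about 67 mm, so it should be placed at about 78 mm.

Call:
arm_command(
  targets=[
    [[6, 1.6, 0], [0, 0, 0], -1],
    [[12, 3.2, 0], [0, 0, 0], -1],
    [[18, 4.7, 0], [0, 0, 0], -1],
    [[24, 6.2, 0], [0, 0, 0], -1],
    [[26.8, 7, 0], [0, 0, 0], -1],
    [[26.8, 7, 6], [0, 0, 0], -1],
    [[26.8, 7, 12], [0, 0, 0], -1],
    [[26.8, 7, 16.5], [0, 0, 0], -1],
    [[26.8, 7, 16.5], [0, 0, 0], -1],
    [[26.8, 7, 16.5], [0, 0, 0], -1],
  ],
)

```text
t: 18.32
position: [0.4689, 0.1516, 0.1148]
ee_rot: [-3.141, 0.0, 1.74]
wrist_force: [0.1, 0.1, -1.1]
grip_width: 0.0174
```

```bash
python3 - <<'E'
from h import *
go(*world(CUP[0]),.079)
E
```

```text
shift cm [ 0.08 -0.08  3.58] turn [-0.  0. -0.]
```

Call:
arm_command(
  targets=[
    [[0, -0.1, 2], [0, 0, 0], -1],
    [[0, -0.1, 3.5], [0, 0, 0], -1],
    [[0, -0.1, 3.5], [0, 0, 0], -1],
    [[0, -0.1, 3.5], [0, 0, 0], -0.2],
    [[0, -0.1, 3.5], [0, 0, 0], -0.2],
    [[0, -0.1, 3.5], [0, 0, 0], -0.2],
    [[0, -0.1, 3.5], [0, 0, 0], -0.2],
    [[0, -0.1, -2], [0, 0, 0], -0.2],
    [[0, -0.1, -8], [0, 0, 0], -0.1],
    [[0, -0.1, -14], [0, 0, 0], 0.5],
  ],
)

```text
t: 19.58
position: [0.4674, 0.1515, 0.2563]
ee_rot: [-3.141, 0.0, 1.74]
wrist_force: [1.9, 0.8, -0.4]
grip_width: 0.0462
```

```bash
python3 - <<'E'
from h import *
for n in('top',):
  for o in mush(snap(n,n+'7.png')):
    if .05<o[2][2]<.1: print(n,*o,'case',(case(o[2])*1000).round())
go(.446,-.2475,.25)
E
```

```text
top [163. 150.] 721 [0.612 0.175 0.09 ] 35 [0.647 0.142] case [74. 34.]
top [154. 186.] 425 [0.54  0.164 0.091] 25 [0.548 0.166] case [ 1. 35.]
top [157. 217.] 532 [0.472 0.147 0.089] 36 [0.471 0.153] case [-69.  30.]
top [355. 213.] 464 [ 0.484 -0.329  0.08 ] 30 [ 0.489 -0.334] case [-138. -441.]
top [321. 228.] 483 [ 0.445 -0.247  0.08 ] 34 [ 0.447 -0.25 ] case [-162. -354.]
shift cm [-38.97  -9.3    1.3 ] turn [ 0.7  0.  -0. ]
```

Call:
arm_command(
  targets=[
    [[-6, -1.4, 0], [0, 0, 0], 0.3],
    [[-12, -2.8, 0], [0, 0, 0], 0.3],
    [[-18, -4.2, 0], [0, 0, 0], 0.3],
    [[-24, -5.6, 0], [0, 0, 0], 0.3],
    [[-30, -7.1, 0], [0, 0, 0], 0.3],
    [[-36, -8.6, 0], [0, 0, 0], 0.3],
    [[-39, -9.3, 4], [0, 0, 0], 0.3],
    [[-39, -9.3, 9], [0, 0, 0], 0.3],
    [[-39, -9.3, 9], [0, 0, 0], 0.3],
    [[-39, -9.3, 9], [0, 0, 0], 0.3],
  ],
)

```text
t: 20.88
position: [0.4426, -0.2486, 0.1656]
ee_rot: [3.141, 0.001, 1.741]
wrist_force: [-0.9, -0.1, -0.1]
grip_width: 0.0573
```

```bash
python3 - <<'E'
from h import *
for n in('wrist','top'):
  for o in mush(snap(n,n+'8.png')):
    if .05<o[2][2]<.1: print(n,*o,'case',(case(o[2])*1000).round())
go(.446,-.2475,.066)
E
```

```text
wrist [259. 187.] 2740 [ 0.443 -0.247  0.079] 300 [ 0.445 -0.254] case [-164. -353.]
top [127. 188.] 634 [0.541 0.218 0.067] 140 None case [11. 88.]
top [154. 186.] 474 [0.54  0.164 0.09 ] 37 [0.55  0.169] case [ 1. 35.]
shift cm [ 0.13  0.26 10.05] turn [0.1 0.1 0. ]
```

View pics/top8.png

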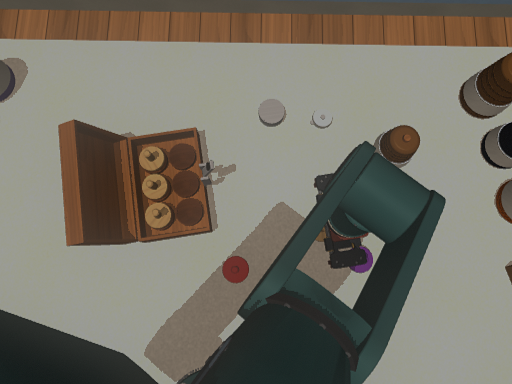

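The top view shows three mushrooms in the back row, at (153,158), (155,186) and (159,215). The arm covers the rest.

Call:
arm_command(
  targets=[
    [[0, 0.1, 5], [0, 0, 0], 0.2],
    [[0, 0.1, 9.9], [0, 0, 0], 0],
    [[0, 0.1, 9.9], [0, 0, 0], -1],
    [[0, 0.1, 9.9], [0, 0, 0], -1],
    [[0, 0.1, 9.9], [0, 0, 0], -1],
    [[0, 0.1, 9.9], [0, 0, 0], -1],
    [[0, 0.1, 9.9], [0, 0, 0], -1],
    [[0, 0.1, 9.9], [0, 0, 0], -1],
    [[0, 0.1, 9.9], [0, 0, 0], -1],
  ],
)

```text
t: 22.1
position: [0.4446, -0.2496, 0.0679]
ee_rot: [3.138, 0.003, 1.74]
wrist_force: [-0.6, 0.7, 9.5]
grip_width: 0.0176
```

Call:
arm_command(
  targets=[
    [[0, 0, -5], [0, 0, 0], -1],
    [[0, 0, -11], [0, 0, 0], -1],
    [[0, 0, -17], [0, 0, 0], -1],
    [[0, 0, -21.4], [0, 0, 0], -1],
    [[0, 0, -21.4], [0, 0, 0], -1],
    [[0, 0, -21.4], [0, 0, 0], -1],
  ],
)

```text
t: 22.85
position: [0.4424, -0.248, 0.2794]
ee_rot: [-3.141, -0.0, 1.74]
wrist_force: [-0.4, 0.6, -2.3]
grip_width: 0.0176
```

```bash
python3 - <<'E'
from h import *
go(*world(CUP[3]),.28)
E
```

```text
shift cm [31.82  9.28 -0.06] turn [-0. -0. -0.]
```

Call:
arm_command(
  targets=[
    [[6, 1.7, 0], [0, 0, 0], -1],
    [[12, 3.4, 0], [0, 0, 0], -1],
    [[18, 5.1, 0], [0, 0, 0], -1],
    [[24, 6.8, 0], [0, 0, 0], -1],
    [[29, 8.5, 0], [0, 0, 0], -1],
    [[31.9, 9.2, 4], [0, 0, 0], -1],
    [[31.9, 9.2, 10], [0, 0, 0], -1],
    [[31.9, 9.2, 16], [0, 0, 0], -1],
    [[31.9, 9.2, 16.5], [0, 0, 0], -1],
    [[31.9, 9.2, 16.5], [0, 0, 0], -1],
  ],
)

```text
t: 24.1
position: [0.4797, 0.0814, 0.1147]
ee_rot: [-3.14, -0.0, 1.74]
wrist_force: [0.3, 0.3, -1.0]
grip_width: 0.0174
```

```bash
python3 - <<'E'
from h import *
go(*world(CUP[3]),.080)
for n in('top',):
  for o in mush(snap(n,n+'9.png')):
    if .05<o[2][2]<.1: print(n,*o,'case',(case(o[2])*1000).round())
E
```

```text
shift cm [-0.02  0.05  3.47] turn [-0.1 -0.  -0. ]
top [177. 139.] 356 [0.661 0.121 0.062] 175 [0.658 0.159] case [113. -28.]
top [355. 213.] 479 [ 0.485 -0.329  0.08 ] 34 [ 0.488 -0.334] case [-137. -441.]
```

Call:
arm_command(
  targets=[
    [[0, 0, 2], [0, 0, 0], -1],
    [[0, 0, 3.4], [0, 0, 0], -1],
    [[0, 0, 3.4], [0, 0, 0], -1],
    [[0, 0, 3.4], [0, 0, 0], -0.2],
    [[0, 0, 3.4], [0, 0, 0], -0.2],
    [[0, 0, 3.4], [0, 0, 0], -0.2],
    [[0, 0, 3.4], [0, 0, 0], -0.2],
    [[0, 0, -2], [0, 0, 0], -0.2],
    [[0, 0, -8], [0, 0, 0], -0.1],
    [[0, 0, -14], [0, 0, 0], 0.3],
  ],
)

```text
t: 25.4
position: [0.4794, 0.0815, 0.2563]
ee_rot: [-3.141, 0.0, 1.74]
wrist_force: [0.9, 0.0, -2.0]
grip_width: 0.0464
```

```bash
python3 - <<'E'
from h import *
for n in('wrist','top'):
  for o in mush(snap(n,n+'10.png')):
    if .05<o[2][2]<.1: print(n,*o,'case',(case(o[2])*1000).round())
go(.4845,-.3285,.25)
E
```

```text
wrist [321.  57.] 7041 [0.529 0.217 0.064] 1895 None case [-1. 89.]
wrist [318. 136.] 4203 [0.545 0.14  0.06 ] 4070 [0.568 0.122] case [ 2. 11.]
wrist [308. 142.] 18387 [0.528 0.144 0.089] 769 [0.546 0.127] case [-14.  18.]
top [186. 138.] 254 [0.669 0.084 0.061] 109 [0.679 0.112] case [115. -65.]
top [355. 213.] 479 [ 0.485 -0.329  0.08 ] 35 [ 0.488 -0.334] case [-137. -441.]
shift cm [-40.44  -6.89   1.09] turn [ 0.7  0.1 -0. ]
```

View pics/wrist10.png

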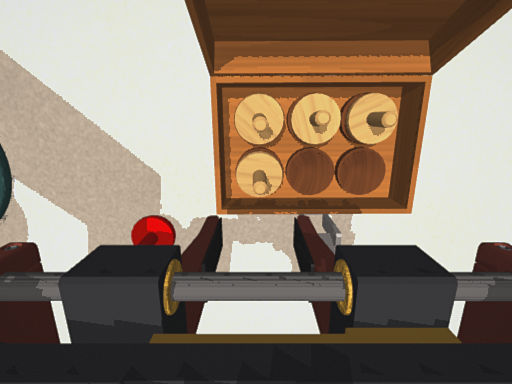

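The wrist view shows four mushrooms in their cups, at (260,120), (316,118), (370,118) and (260,172). The cup0 one may lean slightly. Next is the last mushroom.

Call:
arm_command(
  targets=[
    [[-6, -1, 0], [0, 0, 0], 0.3],
    [[-12, -2, 0], [0, 0, 0], 0.3],
    [[-18, -3, 0], [0, 0, 0], 0.3],
    [[-24, -4, 0], [0, 0, 0], 0.3],
    [[-30, -5, 0], [0, 0, 0], 0.3],
    [[-36, -6, 0], [0, 0, 0], 0.3],
    [[-40.4, -6.9, 3], [0, 0, 0], 0.3],
    [[-40.4, -6.9, 9], [0, 0, 0], 0.3],
    [[-40.4, -6.9, 9], [0, 0, 0], 0.3],
    [[-40.4, -6.9, 9], [0, 0, 0], 0.3],
  ],
)

```text
t: 26.75
position: [0.4803, -0.328, 0.1654]
ee_rot: [-3.142, -0.0, 1.741]
wrist_force: [0.0, 0.1, -0.4]
grip_width: 0.0575
```

```bash
cat >> h.py <<'E'
def seated(n='top'):
    c=snap(n);P=cloud(c);L=(P[...,:2]-C)@A.T
    for i,q in enumerate(CUP):
        d=np.hypot(*(L-q).transpose(2,0,1))
        m=(d<.022)&(P[...,2]>.08)&(P[...,2]<.1)
        k=(d<.034)&(P[...,2]>.035)&(P[...,2]<.05)
        if m.sum()>3: 
            z=P[m][:,2];t=z>z.max()-.007
            print(n,'cup',i,'top off mm',((L[m][t].mean(0)-q)*1000).round(1),'z',np.median(z[t]).round(4),'dome off',((L[k].min(0)+L[k].max(0)-2*np.array(q))*500).round(1) if k.sum()>5 else '')
E
python3 - <<'E'
from h import *
seated()
c=snap('wrist')
for o in mush(c):
    if .05<o[2][2]<.1: print(*o,'case',(case(o[2])*1000).round())
go(.4845,-.3285,.066)
E
```

```text
top cup 0 top off mm [ 3. -7.] z 0.0893 dome off [ 1.6 -2.7]
top cup 1 top off mm [ 0.3 -0.8] z 0.0895 dome off [ 1.6 -2.5]
top cup 2 top off mm [ 2.4 -2.5] z 0.0897 dome off [ 2. -2.]
top cup 3 top off mm [ 2.6 -8.2] z 0.0904 dome off [ 2.2 -2.3]
[260. 188.] 2701 [ 0.483 -0.329  0.079] 297 [ 0.486 -0.335] case [-139. -441.]
shift cm [-1.000e-02  2.900e-01  1.008e+01] turn [0.1 0.2 0. ]
```

Call:
arm_command(
  targets=[
    [[0, 0.1, 5], [0, 0, 0], 0.2],
    [[0, 0.1, 9.9], [0, 0, 0], 0],
    [[0, 0.1, 9.9], [0, 0, 0], -1],
    [[0, 0.1, 9.9], [0, 0, 0], -1],
    [[0, 0.1, 9.9], [0, 0, 0], -1],
    [[0, 0.1, 9.9], [0, 0, 0], -1],
    [[0, 0.1, 9.9], [0, 0, 0], -1],
    [[0, 0.1, 9.9], [0, 0, 0], -1],
    [[0, 0.1, 9.9], [0, 0, 0], -1],
  ],
)

```text
t: 27.98
position: [0.4827, -0.3295, 0.0682]
ee_rot: [3.138, 0.004, 1.74]
wrist_force: [0.4, -0.5, 7.6]
grip_width: 0.0172
```

Call:
arm_command(
  targets=[
    [[0, 0, -5], [0, 0, 0], -1],
    [[0, 0, -11], [0, 0, 0], -1],
    [[0, 0, -17], [0, 0, 0], -1],
    [[0, 0, -21.4], [0, 0, 0], -1],
    [[0, 0, -21.4], [0, 0, 0], -1],
    [[0, 0, -21.4], [0, 0, 0], -1],
  ],
)

```text
t: 28.72
position: [0.4803, -0.3275, 0.279]
ee_rot: [-3.141, -0.001, 1.74]
wrist_force: [0.5, 0.8, -2.7]
grip_width: 0.0172
```

```bash
sed -i 's/C=np.array(\[.545,.129\])/C=np.array([.547,.127])/' h.py; python3 - <<'E'
from h import *
go(*world(CUP[5]),.28)
E
```

```text
shift cm [40.08 21.45 -0.09] turn [-0. -0. -0.]
```

Call:
arm_command(
  targets=[
    [[5, 3, 0], [0, 0, 0], -1],
    [[10, 6, 0], [0, 0, 0], -1],
    [[15, 9, 0], [0, 0, 0], -1],
    [[20, 12, 0], [0, 0, 0], -1],
    [[25, 15, 0], [0, 0, 0], -1],
    [[30, 18, 0], [0, 0, 0], -1],
    [[35, 20, 0], [0, 0, 0], -1],
    [[40.1, 21.4, 0], [0, 0, 0], -1],
    [[40.1, 21.4, 0], [0, 0, 0], -1],
    [[40.1, 21.4, 5], [0, 0, 0], -1],
  ],
)

```text
t: 29.98
position: [0.6264, 0.1035, 0.2308]
ee_rot: [3.136, 0.001, 1.742]
wrist_force: [1.5, -0.0, -3.0]
grip_width: 0.0175
```

Call:
arm_command(
  targets=[
    [[0, 0, 5], [0, 0, 0], -1],
    [[0, 0, 10], [0, 0, 0], -1],
    [[0, 0, 11.5], [0, 0, 0], -1],
    [[0, 0, 11.5], [0, 0, 0], -1],
    [[0, 0, 11.5], [0, 0, 0], -1],
  ],
)

```text
t: 30.6
position: [0.6258, 0.103, 0.1164]
ee_rot: [3.139, 0.001, 1.74]
wrist_force: [0.7, -0.3, -1.4]
grip_width: 0.018
```

```bash
python3 - <<'E'
from h import *
go(*world(CUP[5]),.080)
E
```

```text
shift cm [ 0.1  -0.17  3.64] turn [ 0.2  0.  -0. ]
```

Call:
arm_command(
  targets=[
    [[0.1, -0.1, 2], [0, 0, 0], -1],
    [[0.1, -0.1, 3.5], [0, 0, 0], -1],
    [[0.1, -0.1, 3.5], [0, 0, 0], -1],
    [[0.1, -0.1, 3.5], [0, 0, 0], -0.2],
    [[0.1, -0.1, 3.5], [0, 0, 0], -0.2],
    [[0.1, -0.1, 3.5], [0, 0, 0], -0.2],
    [[0.1, -0.1, 3.5], [0, 0, 0], -0.2],
    [[0.1, -0.1, -2], [0, 0, 0], -0.2],
    [[0.1, -0.1, -8], [0, 0, 0], -0.2],
    [[0.1, -0.1, -14], [0, 0, 0], -1],
  ],
)

```text
t: 31.85
position: [0.6228, 0.104, 0.2563]
ee_rot: [-3.141, 0.0, 1.74]
wrist_force: [0.6, 0.1, -0.4]
grip_width: 0.0285
```

Call:
arm_command(
  targets=[
    [[-6, 0, -6], [0, 0, 0], -1],
    [[-12, 0, -6], [0, 0, 0], -1],
    [[-18, 0, -6], [0, 0, 0], -1],
    [[-24, 0, -6], [0, 0, 0], -1],
    [[-24, 0, -6], [0, 0, 0], -1],
  ],
)

```text
t: 32.48
position: [0.6638, -0.1368, 0.3143]
ee_rot: [-3.141, 0.001, 1.736]
wrist_force: [-0.0, 0.4, -0.6]
grip_width: 0.0006
```

```bash
python3 - <<'E'
from h import *
seated()
c=snap('top','top11.png')
seated('scene')
E
```

```text
top cup 2 top off mm [-0.2 -0.4] z 0.0901 dome off [5.8 3.9]
scene cup 0 top off mm [ 4.4 -5.8] z 0.086 dome off [ 2.5 -1. ]
scene cup 1 top off mm [1.9 0.7] z 0.0861 dome off [ 2.2 -0.9]
scene cup 2 top off mm [ 3.1 -0.9] z 0.0867 dome off [ 1.9 -0.9]
scene cup 3 top off mm [ 5.2 -6.9] z 0.0856 dome off [ 2.2 -1. ]
scene cup 5 top off mm [2.6 1.1] z 0.0867 dome off [ 2.6 -0.5]
```

View pics/top11.png

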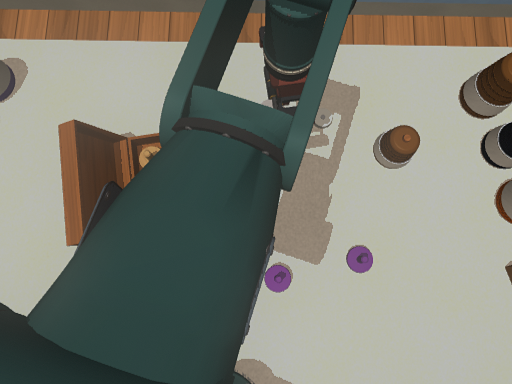

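All five mushrooms are in cups and none is left on the table. Two lean about 5°, which still leaves plenty of clearance. Now I'll go behind the lid.

```bash
python3 - <<'E'
from h import *
go(*world((0,.235)),.32)
E
```

```text
shift cm [51.   -7.14 -0.52] turn [-0.  -0.1 -0.1]
```

Call:
arm_command(
  targets=[
    [[6, -1, -1], [0, 0, 0], -1],
    [[12, -2, -2], [0, 0, 0], -1],
    [[18, -3, -2], [0, 0, 0], -1],
    [[24, -4, -2], [0, 0, 0], -1],
    [[30, -5, -2], [0, 0, 0], -1],
    [[36, -6, -2], [0, 0, 0], -1],
    [[42, -7, -2], [0, 0, 0], -1],
    [[48, -7, -2], [0, 0, 0], -1],
    [[51, -7, -2], [0, 0, 0], -1],
    [[51, -7, -2], [0, 0, 0], -1],
  ],
)

```text
t: 33.88
position: [0.506, 0.3618, 0.3344]
ee_rot: [-3.141, -0.001, 1.746]
wrist_force: [-0.3, -0.1, 0.6]
grip_width: 0.0006
```

```bash
python3 - <<'E'
from h import *
seated('scene')
snap('scene','scene12.png')
go(*world((0,.235)),.2)
E
```

```text
scene cup 0 top off mm [ 4.3 -5.8] z 0.0862 dome off [ 2.2 -0.9]
scene cup 1 top off mm [1.7 0.6] z 0.0868 dome off [ 3.8 -0.7]
scene cup 2 top off mm [ 2.6 -1.1] z 0.0867 dome off [ 3.  -0.8]
scene cup 3 top off mm [ 5.3 -6.7] z 0.0862 dome off [ 2.4 -1.1]
scene cup 5 top off mm [2.8 1. ] z 0.0871 dome off [ 2.6 -0.5]
shift cm [-0.02 -0.   13.45] turn [-0.   0.   0.1]
```

View pics/scene12.png

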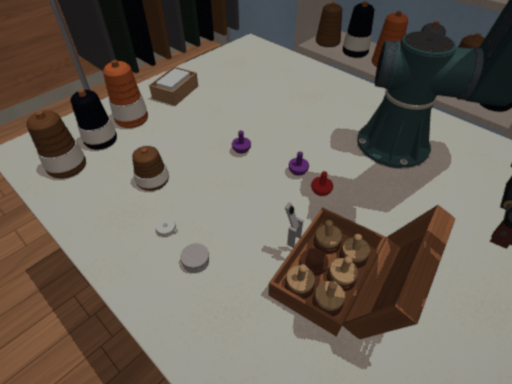

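The scene shows all five mushrooms in the case, standing upright, and none left on the table. The gripper is at (505,210), behind the lid.

Call:
arm_command(
  targets=[
    [[0, 0, 5], [0, 0, 0], -1],
    [[0, 0, 10], [0, 0, 0], -1],
    [[0, 0, 13.4], [0, 0, 0], -1],
    [[0, 0, 13.4], [0, 0, 0], -1],
    [[-2, 0, 13.4], [0, 0, 0], -1],
    [[-3.5, 0, 13.4], [0, 0, 0], -1],
    [[-4.5, 0, 13.4], [0, 0, 0], -1],
    [[-5.5, 0, 13.4], [0, 0, 0], -1],
  ],
)

```text
t: 34.98
position: [0.5188, 0.3039, 0.2019]
ee_rot: [3.139, -0.001, 1.74]
wrist_force: [-0.0, 3.3, 1.8]
grip_width: 0.0003
```

Call:
arm_command(
  targets=[
    [[-1.2, 0, 0], [0, 0, 0], -1],
    [[-2.4, 0, 0], [0, 0, 0], -1],
    [[-3.6, 0, 0], [0, 0, 0], -1],
    [[-4.8, 0, 0], [0, 0, 0], -1],
    [[-6, 0, 0], [0, 0, 0], -1],
    [[-7, 0, 0], [0, 0, 0], -1],
    [[-8, 0, 0], [0, 0, 0], -1],
    [[-8, 0, 0], [0, 0, 0], -1],
  ],
)

```text
t: 35.98
position: [0.5312, 0.2241, 0.2002]
ee_rot: [-3.141, 0.001, 1.739]
wrist_force: [0.7, 0.5, 0.5]
grip_width: 0.0002
```

```bash
python3 - <<'E'
from h import *
s=read_state(); print(case(s['position']),np.round(s['wrist_force'],1))
P=cloud(snap('scene'));L=(P[...,:2]-C)@A.T
m=(P[...,2]>.1)&(abs(L[...,0]+.0)<.135)&(abs(L[...,0])>.05)&(L[...,1]>-.09)&(L[...,1]<.2)&(P[...,2]<.25)
i=np.argsort(-P[m][:,2])[:60]; print('lid top pts (y,z)',L[m][i][:,1].mean(),P[m][i][:,2].mean(),m.sum())
E
```

```text
[0.00087591 0.09842173] [0.7 0.5 0.5]
lid top pts (y,z) 0.05630900659418441 0.23227249121341564 3718
```

Call:
arm_command(
  targets=[
    [[-1.5, 0, 0], [0, 0, 0], -1],
    [[-3, 0, 0], [0, 0, 0], -1],
    [[-4, 0, 0], [0, 0, 0], -1],
    [[-4, 0, 0], [0, 0, 0], -1],
    [[0, 0, 0], [0, 0, 0], -1],
    [[2, 0, -4], [0, 0, 0], -1],
    [[2, 0, -10], [0, 0, 0], -1],
    [[2, 0, -10], [0, 0, 0], -1],
    [[2, 0, -10], [0, 0, 0], -1],
  ],
)

```text
t: 37.15
position: [0.5276, 0.245, 0.3003]
ee_rot: [-3.142, 0.0, 1.741]
wrist_force: [-0.5, 0.4, -0.5]
grip_width: 0.0006
```

```bash
python3 - <<'E'
from h import *
c=snap('scene','scene13.png');P=cloud(c);L=(P[...,:2]-C)@A.T
m=(abs(L[...,0])<.13)&(abs(L[...,1])<.09)&(P[...,2]<.25)&(P[...,2]>.06)
print(np.percentile(P[m][:,2],[10,50,90]))
k=(abs(L[...,0])<.03)&(L[...,1]<-.09)&(L[...,1]>-.19)&(P[...,2]>.09)
print('clamp',k.sum(),np.c_[L[k],P[k][:,2]].min(0),np.c_[L[k],P[k][:,2]].max(0))
q=np.c_[L[k],P[k][:,2]];print(q[q[:,2]>.15].mean(0) if (q[:,2]>.15).any() else '')
E
```

```text
[0.10151718 0.10330344 0.10475246]
clamp 294 [-0.01722176 -0.12451451  0.09034594] [ 0.02270508 -0.09004964  0.17009812]
[ 0.00464116 -0.1146046   0.16160458]
```

View pics/scene13.png

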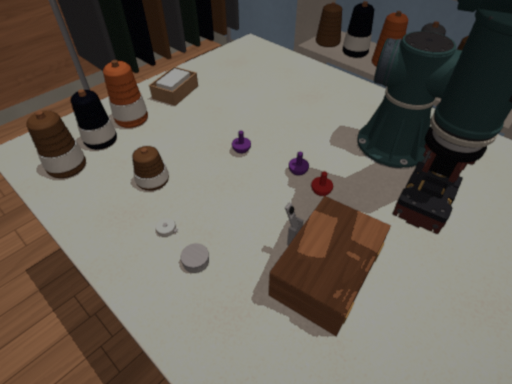

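The lid is shut, its top flat at about 104 mm. The clamp is still open at (293,218), with its tip at case y of about −120 mm, as expected. Next I'll go outside the clamp.

```bash
python3 - <<'E'
from h import *
go(*world((.002,-.165)),.3)
E
```

```text
shift cm [-28.44   0.18  -0.05] turn [-0.1  0.  -0. ]
```

Call:
arm_command(
  targets=[
    [[-6, 0, 0], [0, 0, 0], -1],
    [[-12, 0, 0], [0, 0, 0], -1],
    [[-18, 0, 0], [0, 0, 0], -1],
    [[-24, 0, 0], [0, 0, 0], -1],
    [[-28.4, 0.2, 0], [0, 0, 0], -1],
    [[-28.4, 0.2, 0], [0, 0, 0], -1],
    [[-28.4, 0.2, 6], [0, 0, 0], -1],
    [[-28.4, 0.2, 12.2], [0, 0, 0], -1],
    [[-28.4, 0.2, 12.2], [0, 0, 0], -1],
    [[-28.4, 0.2, 12.2], [0, 0, 0], -1],
  ],
)

```text
t: 38.45
position: [0.5784, -0.034, 0.1797]
ee_rot: [3.141, 0.0, 1.741]
wrist_force: [0.7, 0.5, 0.3]
grip_width: 0.0002
```

```bash
python3 - <<'E'
from h import *
go(*world((.002,-.111)),.1785)
E
```

```text
shift cm [ 5.3  -0.17  0.12] turn [0. 0. 0.]
```

Call:
arm_command(
  targets=[
    [[1.5, 0, 0], [0, 0, 0], -1],
    [[3, 0, 0], [0, 0, 0], -1],
    [[4.2, 0, 0], [0, 0, 0], -1],
    [[5.3, 0, 0], [0, 0, 0], -1],
    [[6.5, 0, 0.1], [0, 0, 0], -1],
    [[7.6, 0, 0.4], [0, 0, 0], -1],
    [[8.5, 0, 1], [0, 0, 0], -1],
    [[9.4, 0, 1.9], [0, 0, 0], -1],
    [[9.4, 0, 1.9], [0, 0, 0], -1],
  ],
)

```text
t: 39.58
position: [0.5607, 0.0589, 0.1582]
ee_rot: [-3.139, -0.001, 1.741]
wrist_force: [0.6, -0.1, -0.1]
grip_width: 0.0003
```

Call:
arm_command(
  targets=[
    [[0.4, 0, 0.7], [0, 0, 0], -1],
    [[0.7, 0, 1.4], [0, 0, 0], -1],
    [[0.8, 0, 1.9], [0, 0, 0], -1],
    [[0.8, 0, 2.2], [0, 0, 0], -1],
    [[0.8, 0, 2.2], [0, 0, 0], -1],
  ],
)

```text
t: 40.2
position: [0.5606, 0.0661, 0.1386]
ee_rot: [3.141, -0.0, 1.74]
wrist_force: [-3.7, 0.1, 12.7]
grip_width: 0.0002
```

```bash
cat >> h.py <<'E'
def clamp():
    for n in('scene','top'):
        P=cloud(snap(n));L=(P[...,:2]-C)@A.T
        k=(abs(L[...,0]-.002)<.009)&(L[...,1]<-.03)&(L[...,1]>-.2)&(P[...,2]>.108)&(P[...,2]<.135)
        q=np.c_[L[k],P[k][:,2]]
        for lo in np.arange(-.125,-.03,.01):
            j=(q[:,1]>=lo)&(q[:,1]<lo+.01)
            if j.sum()>3: print(n,'y',(lo+.005).round(3),'z',np.median(q[j][:,2]).round(4),j.sum())
E
python3 - <<'E'
from h import *
s=read_state();print(case(s['position']),s['position'][2],np.round(s['wrist_force'],1))
E
```

```text
[ 0.0030995  -0.06237204] 0.13862230871514336 [-3.7  0.1 12.7]
```

Call:
arm_command(
  targets=[
    [[0, 0, -5], [0, 0, 0], -1],
    [[0, 0, -11], [0, 0, 0], -1],
    [[0, 0, -17], [0, 0, 0], -1],
    [[-6, -6, -17], [0, 0, 0], -1],
    [[-12, -12, -17], [0, 0, 0], -1],
    [[-18, -15, -17], [0, 0, 0], -1],
    [[-18, -15, -17], [0, 0, 0], -1],
  ],
)

```text
t: 41.08
position: [0.4419, -0.1383, 0.3076]
ee_rot: [3.141, 0.0, 1.74]
wrist_force: [0.9, -0.7, -0.5]
grip_width: 0.0
```

```bash
python3 - <<'E'
from h import *
clamp()
c=snap('scene'); cv2.imwrite('pics/c14.png',cv2.resize(c['img'][170:340,240:420,::-1],None,fx=3,fy=3))
E
```

```text
scene y -0.1 z 0.1139 27
scene y -0.09 z 0.1141 28
scene y -0.08 z 0.1148 28
scene y -0.07 z 0.1144 30
scene y -0.06 z 0.1142 31
scene y -0.05 z 0.1141 31
scene y -0.04 z 0.1137 35
top y -0.1 z 0.117 31
top y -0.09 z 0.1172 33
top y -0.08 z 0.117 32
top y -0.07 z 0.1164 31
top y -0.06 z 0.1167 32
top y -0.05 z 0.117 33
top y -0.04 z 0.1172 32
```

View pics/c14.png

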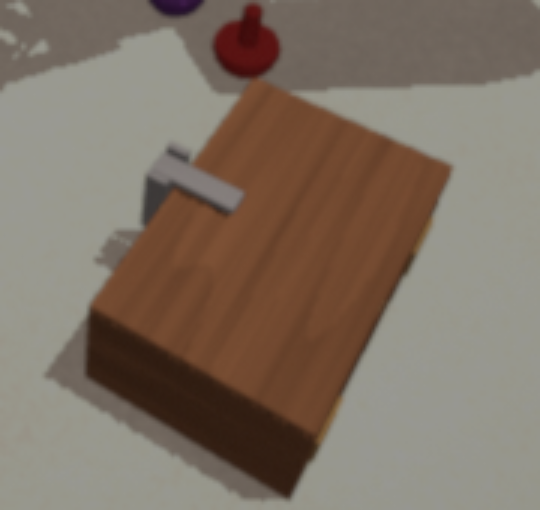

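The clamp bar is level on the shut lid at (200,185), its top at 117 mm against the expected 116.5 mm. The robot is clear, so I'll hand the job in.

```bash
python3 -c "
from cell import *
job_done()"
```

```text
the job is handed in; nothing more can be done
```

The job is done and handed in after about 41 s of robot time. All five beech mushrooms on the table are in cups 0, 1, 2, 3 and 5, stalk up. The lid was pushed past upright and fell shut, and the clamp arm was swung fully down onto it. I moved none of the red or purple look-alikes, nor the yarn cone, pin tin or tape measure.

**Checks that agreed:**
- **Mushrooms:** the last look before shutting the lid showed all five in their cups and none left on the table. The top camera put the stalk tops at about 90 mm. I had that reading for cups 0 to 3 only, because the arm hid cup 5 from that camera.
- **Lid:** its top lay flat at about 104 mm, against 105 mm expected.
- **Clamp:** the bar was level along its length, with its top at 117 mm (top camera), against 116.5 mm expected. The clamp push ended with 12.7 N on the wrist.

**Checks that were off or disagreed:**
- **Lean:** the mushrooms in cups 0 and 3 leaned about 5°, though their domes were seated like the others. I left them that way.
- **Camera offset:** the scene camera read about 3 mm lower than the top camera throughout, for example stalk tops at 86 mm and the clamp bar at 114 mm. I took this as calibration error.
- **Case position:** a 2.5 mm correction I made partway through turned out wrong. I undid it before placing the fifth mushroom; the two leaning ones were placed while it was in use.

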